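Set out the drying dish, slides, vial and weights round the carton and the case

ROBOT

A 7-joint arm with a two-finger parallel gripper is mounted at the origin on a cart in front of the work surface, level with it; the furniture and walls round the work are solid. World frame = base frame: x ahead of the robot, y to its left, z up, the work surface at z = 0. Lengths are in m, angles in rad, forces in N, time in s.
With the tool pointing down it reaches from about 0.425 to 0.875 m from the base axis. Payload 4.7 kg.
Tool frame: the origin (TCP) lies on the mounting face of the last link; the fingertips stand 182 mm ahead of it and the grasp point (between the pads) lies ahead of it (ctrl.grip_point_offset is the z of the grasp point in the tool frame, in m); z points along the fingers, y is the line along which they close (so a half turn about z gives the same grasp; the last joint's range is limited). The gripper opens to 87 mm and grips with 3 to 60 N. Pads are 19 mm wide; open, the fingers measure 117 mm over their backs; the gripper's body (75 mm by 190 mm) begins 51 mm behind the grasp point.
Start: joints at [-1.227, 0.321, -0.07, 1.45, 0.023, 1.371, -0.057], TCP at [0.211, 0.615, 0.405] pointing down, gripper open.
Joint ranges: [-2.86, 2.86], [-0.3, 2.09], [-1.38, 1.24], [0.06, 2.45], [-1.56, 4.7], [0.09, 2.05], [-2.69, 2.69]. Speed limits (rad/s): [2.57, 2.57, 3.14, 3.14, 3.14, 3.14, 3.14].

INTERFACE

Orientations are given as a rotation vector (axis times angle).
In Python, from bench import ctrl gives the robot as it stands.
- The arm moves only by the tool jog_arm, called after "Emit:" by a JSON object that holds its "api" and its "payload". Schema: {"type":"object","properties":{"rows":{"type":"array","items":{"type":"array","prefixItems":[{"type":"array","items":{"type":"number"},"minItems":3,"maxItems":3},{"type":"number"},{"type":"number"}],"minItems":3,"maxItems":3},"minItems":1,"maxItems":20},"grip_force":{"type":"number"},"only":{"type":"string"},"quiet":{"type":"boolean"},"lines":{"type":"string"}},"required":["rows"],"additionalProperties":false}. rows is a list of rows, 1 to 20 of them, each written [[dx, dy, dz], turn, opening]: dx, dy, dz in units of 50 mm, then a turn about the tool's z in units of 0.2 rad, then the opening from 0.0 (shut) to 1.0 (fully open); each row is the pose to reach, as a shift and turn from the pose commanded when the call began, along the tool's axes at that moment; what a row does not reach only later rows make up. A row lasts 1/10 s, in which the tool goes at most 0.05 m and 0.15 rad, less where a joint would pass 70% of its speed; a pose out of reach is approached as far as the arm can. The fingers move at their own pace and stop on an object; grip_force is the grip in N (left out, the last holds). Time passes only in rows, so rows that do not move let the fingers close. The tool returns the time, the measured TCP pose, the force, the opening and the grip force at its end. only (a regular expression) keeps the lines of the reply that match it, lines (a string "A,B") keeps lines A to B, and quiet returns only ok. Input that does not fit is refused with a message, and nothing moves.
- ctrl.get_state(): the state, without advancing time (a new reading comes with each control period).
- ctrl.get_image(name): name is "scene" or "top"; returns (picture, depth): 384x512x3 uint8, red, green, blue; 384x512 float32, m along the optical axis (not along the pixel's ray), 0 where there is no reading.
- ctrl.camera_model(name): a dict with "vertical_fov" (degrees; the focal length in pixels is half the picture's height over the tangent of half this angle, whatever the lens; pixels are square), "cx", "cy" (the principal point, pixels), "k1" (the pictures are not rectified: a ray, as slopes to the right and down, at radius r is drawn at 1 + k1 r^2 times it, then the intrinsics apply), "rvec" (rotation vector, rad) and "tvec" (3), from world to camera coordinates, as OpenCV has them. Camera axes: x right, y down, z forward; pixel columns grow to the right and rows downward; lengths in m; the calibration is good to about 2 mm. A picture is of the moment at which its call begins. camera_model takes no time and is no camera call.
- ctrl.close_job(): hands the job in; it is judged then, once.
The state is a dict: "time": time; "joint_positions": joint angles; "qd": joint speeds; "joint_torque": joint torques, N m; "position": TCP position; "tool_rot": TCP orientation; "ft_force": force on the tool from outside, world axes, zero at the start; "torque": the same for the moment, N m; "grip_width": opening from 0.0 (shut) to 1.0 (fully open); "grip_force": force on a finger pad.
Only numpy, scipy, OpenCV 4.12 (cv2) and the standard library are available. Lean on these libraries where they do the work, as an engineer would, in place of code of your own. Each camera call takes 0.05 s, during which the arm holds its last target. There are 200 camera calls.

TASK

Set out the bench for the next preparation: put the covered glass dish on the bench midway between the slide carton and the wooden case (the two that stand alone in front of the balance) and stand the larger of the two knob weights on the middle of its lid to hold it shut, and lay the banded stack of slides centred on top of the carton, lengthwise along it. Stand the vial upright about 3 cm behind the dish (on the side away from the robot, square to the row of carton, dish and case) and the smaller weight upright about 3 cm behind the middle of the case's back, opposite its clasp. Leave the specimen puck, the tweezers and the snap-off cutter where they lie.

Things in the scene. Friction and masses are not known exactly. Their poses are not given: they have to be found in the camera images.
- carton: closed slide carton, a box 67 x 112 x 55 mm (x, y, z), fixed to the bench in front of the balance (not the like one stored behind the microscope). Origin: centre of its underside; flat top at z = 55 mm. Its long axis is its own y; its own -x side faces the robot to within 0.15 rad. The case stands 240 mm away (centre to centre) along this y axis, on the +y or the -y side.
- case: small varnished wooden case, lid closed, 73 x 84 x 46 mm (x, y, z), fixed to the bench beside the carton (not the like one stored behind the microscope). Origin: centre of its underside. The side with the metal clasp is its own -x side, and faces the robot to within 0.35 rad (it may stand askew to the row); its back is its own +x side, 36 mm from the origin.
- dish: round covered glass dish, 59 mm across. Origin: centre of its underside. The flat, solid lid on which things stand is 12 mm above the underside (a thin glass rim rises to 14 mm). It starts lid up on the bench.
- slides: stack of glass slides in a paper band, the one lying near the front edge left of the robot (another lies far back, right): a flat block 27 x 76 x 11 mm (x, y, z). Origin: centre of its underside; long axis is its own y. Grip it across its 27 mm.
- vial: sample vial with a ribbed white cap, upright, 22 mm across, 52 mm high with its screw cap (fixed). Origin: centre of its underside, z up. All five things to be moved start upright or flat along the front of the bench; behind them stand a display, 200 mm high (x from 0.57, y 0.02 to 0.26 m), and the microscope's stage (x from 0.51, y from 0.29): keep clear. Vials farther back are not meant.
- weight_large: the larger knob test weight, brass-coloured: upright, 20 mm across, 30 mm high, with a neck and a knob on top. Origin: centre of its underside, z up.
- weight_small: the smaller knob test weight, bright steel: upright, 16 mm across, 24 mm high, with a neck and a knob on top. Origin: centre of its underside, z up.
- tweezers: bystander: steel tweezers 12 x 120 x 8 mm lying on the bench, near the front edge. Origin: centre of the underside; long axis is y.
- cutter: bystander: small snap-off cutter 17 x 84 x 10 mm lying near the front edge of the bench. Origin: centre of the underside; long axis is y.
- puck: bystander: black specimen puck, 30 mm across, 18 mm high, standing at the left end, near the front edge. Origin: centre of the underside.
Mind the look-alikes: they are no part of the job. Several things have the shape of the slides; the one meant has the colours described above.

How it is judged:
At the end, for the whole second after the job is handed in: Dish flat, midway (13 mm) between carton and case; large weight upright on its lid, 11 mm of centre; slides on carton, 13 mm, 0.2 rad; vial upright 55-87 mm behind the dish, 22 mm sideways; small weight upright 57-92 mm behind the case centre, 15 mm sideways; all released, at rest (x of dish in the frame of carton between -0.013 and 0.013 m and horizontal distance between dish and carton between 0.106 and 0.134 m and horizontal distance between dish and case below 0.135 m and height (world z) of dish between -0.004 and 0.004 m and angle between each of dish, slides's own z axis and vertical below 0.1 rad and horizontal distance between weight_large and dish below 0.011 m and height (world z) of weight_large between 0.008 and 0.018 m and angle between each of weight_large, vial, weight_small's own z axis and vertical below 0.12 rad and horizontal distance between slides and carton below 0.013 m and height (world z) of slides between 0.05 and 0.061 m and angle between the y axis of slides and the y axis of carton, either way round below 0.2 rad and horizontal distance between vial and dish between 0.055 and 0.087 m and x of vial in the frame of carton above 0.045 m and (y of vial in the frame of carton between 0.098 and 0.142 m or y of vial in the frame of carton between -0.142 and -0.098 m) and horizontal distance between vial and case below 0.18 m and height (world z) of vial between -0.004 and 0.004 m and x of weight_small in the frame of case between 0.057 and 0.092 m and y of weight_small in the frame of case between -0.015 and 0.015 m and height (world z) of weight_small between -0.004 and 0.004 m and linear speed of each of slides, dish, weight_large, weight_small, vial below 0.02 m/s and contact force between each of slides, dish, weight_large, weight_small, vial and the fingers below 0.05 N); the robot touches nothing.
It fails at once if the tweezers is moved (more than 20 mm) (distance of tweezers from where it was at the start of the episode above 0.02 m).
It fails at once if the cutter is moved (more than 20 mm) (distance of cutter from where it was at the start of the episode above 0.02 m).
It fails at once if the puck is moved (more than 20 mm) (distance of puck from where it was at the start of the episode above 0.02 m).
It also fails if it takes over 128 s, if anything falls off the work surface, if the arm or the gripper's body presses on something with over 40 N, if the wrist force passes 120 N, or if a joint passes its speed limit or range.

## Working session

There is one attempt and no reset: what is moved stays moved. The work goes in short steps, Python scripts to look and compute and a tool call to move; the robot and the scene stay as the last step left them, time stands still between calls to the robot, and variables do not carry over. Pictures are saved under pics/ and viewed, at most 14 in all, crops included, and the job is handed in when it is done.

```bash
ls; mkdir -p pics; cat > h.py <<'E'
import numpy as np, cv2
from bench import ctrl
def cam(n):
    m=ctrl.camera_model(n); f=192/np.tan(np.radians(m["vertical_fov"])/2)
    R=cv2.Rodrigues(np.array(m["rvec"],float))[0]; return m,f,R,np.array(m["tvec"],float)
def norm(n,uv):
    m,f,R,t=cam(n); K=np.array([[f,0,m["cx"]],[0,f,m["cy"]],[0,0,1]])
    return cv2.undistortPoints(np.array(uv,float).reshape(-1,1,2),K,np.array([m["k1"],0,0,0,0.]))[:,0]
def onplane(n,uv,z):
    m,f,R,t=cam(n); p=norm(n,uv); d=np.c_[p,np.ones(len(p))]@R; o=-R.T@t
    return o+d*((z-o[2])/d[:,2])[:,None]
def cloud(n,depth):
    v,u=np.mgrid[0:384,0:512]; m,f,R,t=cam(n)
    p=norm(n,np.c_[u.ravel(),v.ravel()]); c=np.c_[p,np.ones(len(p))]*depth.ravel()[:,None]
    return ((c-t)@R).reshape(384,512,3)
def proj(n,P):
    m,f,R,t=cam(n); K=np.array([[f,0,m["cx"]],[0,f,m["cy"]],[0,0,1]])
    return cv2.projectPoints(np.array(P,float).reshape(-1,1,3),np.array(m["rvec"],float),t,K,np.array([m["k1"],0,0,0,0.]))[0][:,0]
E
python3 - <<'E'
from h import *
for n in("scene","top"):
    im,d=ctrl.get_image(n); np.savez(f"pics/{n}0.npz",im=im,d=d)
    cv2.imwrite(f"pics/{n}0.png",cv2.resize(im[:,:,::-1],(800,600),interpolation=cv2.INTER_CUBIC))
    m,f,R,t=cam(n); print(n,m,f,"pos",-R.T@t)
s=ctrl.get_state(); print(s,ctrl.grip_point_offset)
E
```

```text
pics
scene {'vertical_fov': 51.78441253507347, 'cx': 254.6240296419118, 'cy': 197.77479107990058, 'k1': 0.03007691709844446, 'rvec': array([ 0.95110619, -2.59696018,  0.94081321]), 'tvec': array([0.41414723, 0.1777494 , 1.28025846])} 395.54531700049694 pos [-0.10740418  0.79501574  1.09480081]
top {'vertical_fov': 54.257699870036774, 'cx': 259.42319439141005, 'cy': 189.9011564405937, 'k1': -0.0924538741210867, 'rvec': array([ 2.14204984, -2.07522211,  0.21731124]), 'tvec': array([0.08907528, 0.47349643, 1.15425325])} 374.7354903465555 pos [0.2198767  0.0948294  1.22763816]
{'time': 0.1, 'joint_positions': array([-1.22686332,  0.32175734, -0.07008543,  1.45152189,  0.02259321,
        1.37084461, -0.05690399]), 'qd': array([-0.00245932, -0.00306088,  0.00157592, -0.00245827,  0.00019246,
        0.00056924,  0.0002777 ]), 'joint_torque': array([ 9.00403779e-05, -4.92566729e+01, -4.05773772e-01, -3.13400137e+01,
       -6.41791779e-02,  3.94449814e-02,  8.26767996e-05]), 'position': array([0.21049529, 0.61478154, 0.40378075]), 'tool_rot': array([-5.15687306e-01, -3.09877518e+00,  2.72185113e-03]), 'ft_force': array([-0.35628157, -0.79843967,  0.61703085]), 'torque': array([ 0.04328552,  0.0108858 , -0.02317587]), 'grip_force': 0.0, 'grip_width': 0.9995704295285488} 0.1635
```

View pics/scene0.png

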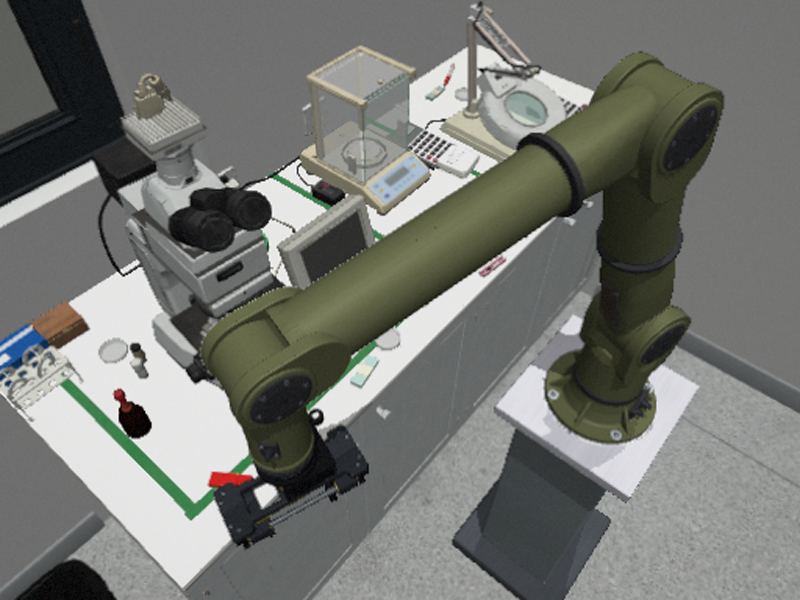

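View pics/top0.png

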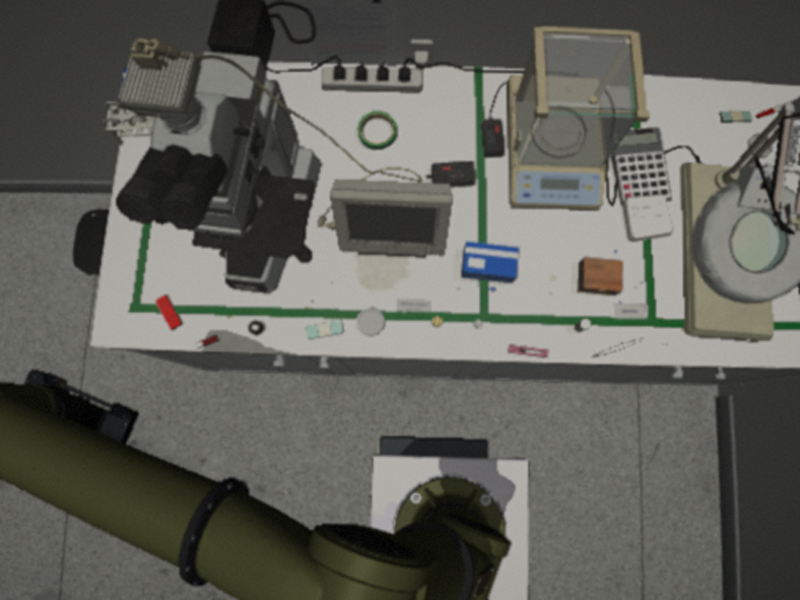

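The top view shows everything. In 800x600 pixels: carton (490,262), case (601,275), dish (371,321), slides (325,329), brass weight (437,321), steel weight (478,323), vial (583,325), puck (256,327), cutter (528,351) and tweezers (617,347). The scene view is mostly blocked by the arm. Next I'll measure from the top view.

```bash
python3 - <<'E'
from h import *
z=np.load("pics/top0.npz"); im,d=z["im"],z["d"]; C=cloud("top",d)
cv2.imwrite("pics/crop1.png",cv2.resize(im[150:235,180:440,::-1],(780,255),interpolation=cv2.INTER_CUBIC))
s=0.64
print("bench", C[int(300*s),int(540*s)],C[int(290*s),int(420*s)])
Z=C[:,:,2]
mask=((Z>0.006)&(d>0)&(C[:,:,0]>.3)&(C[:,:,0]<.64)&(C[:,:,1]<.5)&(C[:,:,1]>-.4)).astype(np.uint8)
n,l,st,ce=cv2.connectedComponentsWithStats(mask)
for i in range(1,n):
    if st[i,4]<8: continue
    P=C[l==i]; top=P[P[:,2]>np.percentile(P[:,2],90)-.006]
    r=cv2.minAreaRect((top[:,:2]*1000).astype(np.float32))
    print(st[i],"uv*1.5625",(ce[i]*1.5625).round(),"zmax %.3f med %.3f"%(P[:,2].max(),np.median(P[:,2])),"rect",np.round(r[0],1),np.round(r[1],1),round(r[2],1),"rgb",im[l==i].mean(0).round())
E
```

```text
bench [ 0.48387312 -0.1842899  -0.00443825] [0.49773005 0.07623408 0.00463241]
[  74   25  126  164 9727] uv*1.5625 [207. 178.] zmax 0.651 med 0.478 rect [616.2 423.2] [82.7 52.6] 85.8 rgb [57. 56. 53.]
[ 203  122   87   43 2987] uv*1.5625 [390. 222.] zmax 0.206 med 0.122 rect [629.8 137.1] [229.4  22.8] 89.2 rgb [73. 72. 66.]
[401 148   8   7  39] uv*1.5625 [633. 235.] zmax 0.028 med 0.019 rect [ 631.7 -392.5] [14.  13.7] 83.1 rgb [129. 128. 121.]
[294 154  39  27 810] uv*1.5625 [489. 261.] zmax 0.063 med 0.056 rect [555.5 -70.7] [112.4  67.6] 84.2 rgb [ 80. 100. 136.]
[370 165  30  24 612] uv*1.5625 [600. 275.] zmax 0.052 med 0.045 rect [ 533.9 -309.1] [85.  66.7] 86.0 rgb [113.  82.  60.]
[228 197  18  19 259] uv*1.5625 [370. 321.] zmax 0.023 med 0.016 rect [423.4 177.7] [56.6 56. ] 0.6 rgb [147. 146. 140.]
[276 202   7   7  35] uv*1.5625 [436. 320.] zmax 0.034 med 0.021 rect [428.5  36.1] [11.2  6.8] 47.6 rgb [142. 134.  92.]
[304 202   5   7  23] uv*1.5625 [478. 322.] zmax 0.027 med 0.019 rect [427.2 -47.8] [7.1 9.7] 0.3 rgb [129. 134. 123.]
[159 205   9   9  67] uv*1.5625 [255. 327.] zmax 0.025 med 0.019 rect [403.1 418.7] [26.2 26.8] 88.1 rgb [79. 78. 75.]
[196 205  25  13 196] uv*1.5625 [324. 329.] zmax 0.020 med 0.012 rect [405.1 273.9] [27.2 75.9] 13.2 rgb [153. 166. 153.]
[368 204  10   8  62] uv*1.5625 [582. 324.] zmax 0.058 med 0.049 rect [ 426.9 -266.1] [18.2 20.6] 44.0 rgb [122. 124. 117.]
[325 220  26  10  90] uv*1.5625 [527. 350.] zmax 0.017 med 0.009 rect [ 371.8 -154.9] [80.7 19.8] 82.7 rgb [135. 106. 109.]
```

View pics/crop1.png

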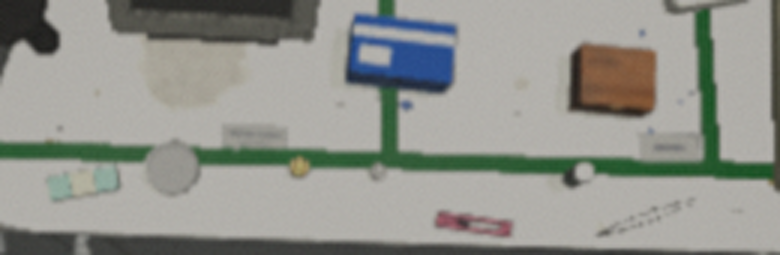

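Measured sizes and heights match the list. Next I refine the case, carton and small things by colour, and check clearances near the balance and lamp.

```bash
python3 - <<'E'
from h import *
z=np.load("pics/top0.npz"); im,d=z["im"],z["d"]; C=cloud("top",d)
hsv=cv2.cvtColor(im,cv2.COLOR_RGB2HSV)
def big(m,z0):
    n,l,st,ce=cv2.connectedComponentsWithStats(m.astype(np.uint8)); i=1+np.argmax(st[1:,4])
    v,u=np.nonzero(l==i); P=onplane("top",np.c_[u,v],z0)[:,:2]*1000
    r=cv2.minAreaRect(P.astype(np.float32)); return st[i],np.round(P.mean(0),1),[np.round(q,1) for q in r]
def box(m,u0,v0,u1,v1):
    k=np.zeros_like(m); k[v0:v1,u0:u1]=m[v0:v1,u0:u1]; return k
H,S,V=[hsv[:,:,i].astype(int) for i in range(3)]
print("case",big(box((S>70)&(V>95)&(H<20),360,155,405,195),.046))
print("case depth",big(box((C[:,:,2]>.036),360,155,405,195),.046))
print("carton",big(box((C[:,:,2]>.043),285,145,340,185),.055))
print("slides",big(box((C[:,:,2]>.006),190,200,225,222),.011))
print("brass",big(box((S>70)&((H<32)),272,198,286,212),.015))
print("vialcap",big(box(V>150,364,200,382,214),.052), "all",big(box(C[:,:,2]>.03,364,200,382,214),.05))
print("steel",big(box(C[:,:,2]>.008,298,198,312,212),.015))
print("tweezers", big(box(V<130,378,213,415,232),.0))
for y in np.arange(-.45,0,.04):
    row=[]
    for x in np.arange(.58,.74,.02):
        k=(abs(C[:,:,0]-x)<.01)&(abs(C[:,:,1]-y)<.02)&(d>0); row.append("%4d"%(1000*C[k][:,2].max()) if k.any() else "   .")
    print("%.2f"%y,*row)
E
```

```text
case (array([374, 165,  25,  22, 472], dtype=int32), array([ 533.9, -308.9]), [array([ 533.5, -309.7]), array([81. , 66.8]), np.float64(86.6)])
case depth (array([372, 165,  27,  23, 510], dtype=int32), array([ 533.6, -308.1]), [array([ 533.5, -307.8]), array([86.2, 69.8]), np.float64(83.6)])
carton (array([296, 154,  37,  24, 707], dtype=int32), array([554.6, -69.7]), [array([555.2, -70.7]), array([113.1,  70.1]), np.float64(84.5)])
slides (array([196, 205,  25,  13, 197], dtype=int32), array([404.5, 273. ]), [array([404.3, 272.2]), array([30.1, 79.8]), np.float64(14.6)])
brass (array([277, 203,   6,   6,  27], dtype=int32), array([428.4,  37.3]), [array([427.7,  36.8]), array([16.6, 16.4]), np.float64(1.1)])
vialcap (array([364, 205,  18,   9,  89], dtype=int32), array([ 415.8, -264.1]), [array([ 419. , -259.5]), array([25.9, 56.2]), np.float64(1.6)]) all (array([370, 204,   8,   7,  48], dtype=int32), array([ 425.9, -263.7]), [array([ 425.9, -263.7]), array([19.5, 23.6]), np.float64(1.6)])
steel (array([304, 204,   5,   5,  21], dtype=int32), array([428. , -49.8]), [array([428.6, -50.3]), array([13.5, 13.2]), np.float64(0.5)])
tweezers (array([380, 227,   3,   2,   4], dtype=int32), array([ 367.3, -301.5]), [array([ 367.8, -301.6]), array([2.9, 7.7]), np.float64(27.0)])
-0.45    6    6   12   27   29   31   29   28   18
-0.41    7    6   25   28   31   31   31   28   22
-0.37    5    5   22   27   28   27   29   25   20
-0.33    8    6    6    6    6   24   44   54   62
-0.29    4    6    6    4    7   29   54   57   66
-0.25    6    7    5    6    5   46   51   59   67
-0.21    4    6    5    5    5   47   54   62   65
-0.17    8    5    5    6    5   46   53   63   67
-0.13   61    6    6    7    7   45   52   62   68
-0.09   61    5    4    7    7    5    8    5    6
-0.05   61   58    6    5    8    5    8    7   34
-0.01   62   57    7    7    7    6    4    6   37
```

```bash
cat > go.py <<'E'
import sys; from h import *
# x y heading(deg, line of closing) tipz -> tool-frame shift
def go(x,y,hd,tz):
    s=ctrl.get_state(); R=cv2.Rodrigues(np.array(s["tool_rot"]))[0]; p=np.array(s["position"])
    v=R.T@(np.array([x,y,tz+.182])-p); h=np.degrees(np.arctan2(R[1,1],R[0,1]))
    t=np.radians((h-hd+90)%180-90)
    print("t",round(s["time"],2),"d",v.round(4),"turn",t.round(3),"| hd",h.round(1),"tip",np.round(p-[0,0,.182],4),"z",R[:,2].round(3),"w",round(87*s["grip_width"],1),"q7",s["joint_positions"][6].round(2))
a=[float(q) for q in sys.argv[1:]]
for i in range(0,len(a),4): go(*a[i:i+4])
E
python3 go.py .4048 .273 13.5 .13
```

```text
t 0.1 d [-0.2945 -0.2603  0.0923] turn 1.005 | hd 71.1 tip [0.2105 0.6148 0.2218] z [-0.    -0.002 -1.   ] w 87.0 q7 -0.06
```

The manual's scale: shifts go in units of 50 mm and turns go in units of 0.2 rad. Converting my numbers, -0.2945 m is -5.89, -0.2603 m is -5.206, 1.005 rad is 5.025.

Emit:
{"api": "jog_arm", "payload": {"rows": [[[-5.89, -5.206, 1.8], 5.025, 0.6], [[-5.89, -5.206, 1.8], 5.025, 0.6], [[-5.89, -5.206, 1.8], 5.025, 0.6], [[-5.89, -5.206, 1.8], 5.025, 0.6], [[-5.89, -5.206, 1.8], 5.025, 0.6], [[-5.89, -5.206, 1.8], 5.025, 0.6], [[-5.89, -5.206, 1.8], 5.025, 0.6], [[-5.89, -5.206, 1.8], 5.025, 0.6], [[-5.89, -5.206, 1.8], 5.025, 0.6], [[-5.89, -5.206, 1.8], 5.025, 0.6], [[-5.89, -5.206, 1.8], 5.025, 0.6], [[-5.89, -5.206, 1.8], 5.025, 0.6], [[-5.89, -5.206, 1.8], 5.025, 0.6]]}}

```text
time: 1.4
position: [0.4042, 0.2747, 0.3149]
tool_rot: [1.941, 2.47, 0.001]
ft_force: [0.2, -0.4, 0.3]
grip_width: 0.598
grip_force: 0.0
```

```bash
python3 go.py .4048 .273 13.5 .0035
python3 - <<'E'
from h import *
im,d=ctrl.get_image("scene"); np.savez("pics/s1.npz",im=im,d=d)
cv2.imwrite("pics/s1.png",cv2.resize(im[:,:,::-1],(800,600),interpolation=cv2.INTER_CUBIC))
E
```

```text
t 1.4 d [-1.800e-03  1.000e-04  1.294e-01] turn 0.003 | hd 13.7 tip [0.4042 0.2747 0.1329] z [ 0.  0. -1.] w 52.0 q7 -0.4
```

View pics/s1.png

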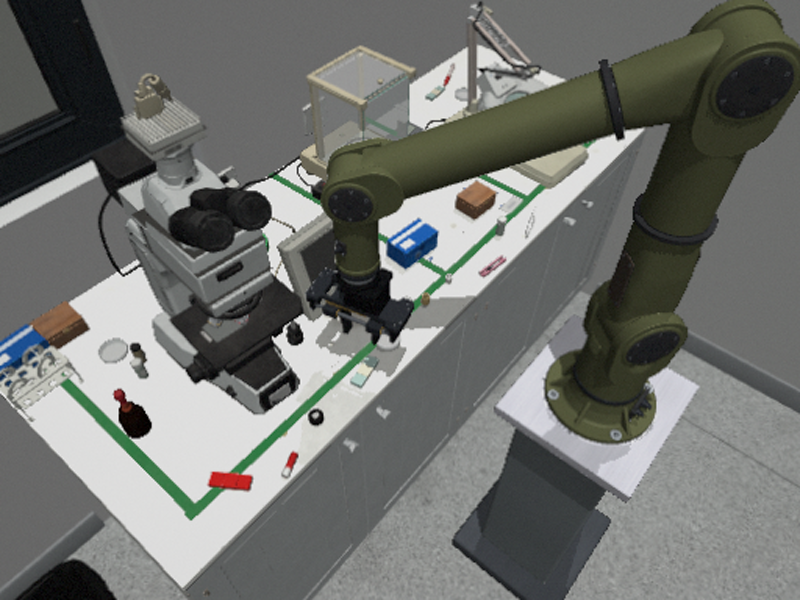

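The scene view is now clear: slides (363,372), carton (412,243), case (475,199), brass weight (427,298), steel weight (448,279), vial (501,226). I'll cross-check positions from this second view.

```bash
python3 - <<'E'
from h import *
z=np.load("pics/s1.npz"); im,d=z["im"],z["d"]; C=cloud("scene",d)
for n,(x,y,zt) in dict(slides=(.4048,.273,.011),carton=(.555,-.0705,.055),case=(.5337,-.3088,.046),dish=(.4234,.1777,.012),brass=(.4282,.0367,.03),steel=(.428,-.049,.024),vial=(.4265,-.265,.052)).items():
    r=.075 if zt>.04 and n!="vial" else .045
    k=(np.hypot(C[:,:,0]-x,C[:,:,1]-y)<r)&(d>0)&(C[:,:,2]>(zt-.011 if zt>.02 else .006))&(C[:,:,2]<zt+.02)
    n2,l,st,ce=cv2.connectedComponentsWithStats(k.astype(np.uint8)); i=1+np.argmax(st[1:,4])
    P=C[l==i]; r=cv2.minAreaRect((P[:,:2]*1000).astype(np.float32))
    v,u=np.nonzero(l==i); Q=onplane("scene",np.c_[u,v],zt)[:,:2]*1000; q=cv2.minAreaRect(Q.astype(np.float32))
    print(n,st[i,4],P[:,2].max().round(3),[np.round(a,1) for a in r],"plane",[np.round(a,1) for a in q])
E
```

```text
slides 175 0.018 [array([406.5, 273.5]), array([32.2, 76.3]), np.float64(12.0)] plane [array([405.7, 272.9]), array([31.4, 78.6]), np.float64(13.1)]
carton 433 0.063 [array([557.3, -70.3]), array([115.1,  71. ]), np.float64(85.1)] plane [array([554.5, -66.6]), array([121.9,  75.3]), np.float64(85.7)]
case 274 0.054 [array([ 535.3, -307.8]), array([86.7, 70.1]), np.float64(86.4)] plane [array([ 533.7, -304.3]), array([95.9, 75.9]), np.float64(86.1)]
dish 98 0.021 [array([413.7, 184.3]), array([49.5, 37.7]), np.float64(32.9)] plane [array([414.3, 183.2]), array([49.8, 41.7]), np.float64(34.0)]
brass 21 0.035 [array([426.3,  37.4]), array([19.7, 12.8]), np.float64(68.3)] plane [array([426.1,  40.7]), array([14.3, 19.2]), np.float64(38.5)]
steel 16 0.031 [array([427.8, -48.7]), array([11.2, 16.9]), np.float64(35.4)] plane [array([424.9, -44.1]), array([11. , 20.4]), np.float64(36.9)]
vial 27 0.058 [array([ 425.4, -264.7]), array([20. , 19.8]), np.float64(79.3)] plane [array([ 426.6, -262.3]), array([18.3, 31.8]), np.float64(2.2)]
```

In the tool's units: 0.1294 m is 2.588, 0.1 m is 2.

Emit:
{"api": "jog_arm", "payload": {"rows": [[[-0.036, 0, 1], 0, 0.6], [[-0.036, 0, 2], 0, 0.6], [[-0.036, 0, 2.588], 0, 0.6], [[-0.036, 0, 2.588], 0, 0.6], [[-0.036, 0, 2.588], 0, 0.6]]}}

```text
time: 1.95
position: [0.4052, 0.2722, 0.1852]
tool_rot: [1.943, 2.469, -0.001]
ft_force: [-0.6, 0.6, 0.8]
grip_width: 0.601
grip_force: 0.0
```

```bash
python3 go.py .4048 .273 13.5 .0035
```

```text
t 1.95 d [ 0.0008 -0.0002 -0.0003] turn 0.002 | hd 13.6 tip [0.4052 0.2722 0.0032] z [-0. -0. -1.] w 52.3 q7 -0.35
```

In the tool's units: -0.13 m is -2.6, -0.1 m is -2.

Emit:
{"api": "jog_arm", "payload": {"rows": [[[0, 0, 0], 0, 0], [[0, 0, 0], 0, 0], [[0, 0, 0], 0, 0], [[0, 0, 0], 0, 0], [[0, 0, 0], 0, 0], [[0, 0, -1], 0, 0], [[0, 0, -2], 0, 0], [[0, 0, -2.6], 0, 0], [[0, 0, -2.6], 0, 0], [[0, 0, -2.6], 0, 0]], "grip_force": 15}}

```text
time: 2.95
position: [0.4053, 0.2715, 0.3157]
tool_rot: [-1.944, -2.468, -0.002]
ft_force: [-0.8, -0.8, -0.9]
grip_width: 0.296
grip_force: 15.0
```

```bash
python3 go.py .5556 -.0705 -5.2 .12
```

```text
t 2.95 d [-0.3677  0.0662  0.0135] turn 0.327 | hd 13.5 tip [0.4053 0.2715 0.1337] z [ 0.001  0.001 -1.   ] w 25.7 q7 -0.4
```

```bash
python3 go.py .44 -.0705 -5.2 .13
```

```text
t 2.95 d [-0.3407 -0.0462  0.0034] turn 0.327 | hd 13.5 tip [0.4053 0.2715 0.1337] z [ 0.001  0.001 -1.   ] w 25.7 q7 -0.4
```

Emit:
{"api": "jog_arm", "payload": {"rows": [[[-0.9, -0.12, 0], 0.5, 0], [[-1.8, -0.24, 0], 1, 0], [[-2.7, -0.36, 0], 1.635, 0], [[-3.6, -0.48, 0], 1.635, 0], [[-4.5, -0.6, 0], 1.635, 0], [[-5.4, -0.72, 0], 1.635, 0], [[-6.3, -0.84, 0], 1.635, 0], [[-6.814, -0.924, 0], 1.635, 0], [[-7.354, 0.4, 0], 1.635, 0], [[-7.354, 1.324, 0], 1.635, 0], [[-7.354, 1.324, 0], 1.635, 0], [[-7.354, 1.324, 0], 1.635, 0], [[-7.354, 1.324, 0], 1.635, 0]]}}

```text
time: 4.25
position: [0.5546, -0.0707, 0.3133]
tool_rot: [-2.319, -2.116, 0.007]
ft_force: [0.2, -0.2, -0.9]
grip_width: 0.294
grip_force: 15.0
```

```bash
python3 go.py .5556 -.0705 -5.2 .0605
```

```text
t 4.25 d [0.0004 0.0013 0.0708] turn -0.001 | hd -5.2 tip [ 0.5546 -0.0707  0.1313] z [-0.005 -0.001 -1.   ] w 25.6 q7 0.12
```

In the tool's units: 0.0715 m is 1.43, 0.068 m is 1.36.

Emit:
{"api": "jog_arm", "payload": {"rows": [[[0, 0.026, 0.8], 0, 0], [[0, 0.026, 1.24], 0, 0], [[0, 0.026, 1.36], 0, 0], [[0, 0.026, 1.43], 0, 0], [[0, 0.026, 1.43], 0, 0], [[0, 0.026, 1.43], 0, 0.45], [[0, 0.026, 1.43], 0, 0.45], [[0, 0.026, 1.43], 0, 0.45], [[0, 0.026, 0.6], 0, 0.45], [[0, 0.026, -0.2], 0, 0.45], [[0, 0.026, -0.8], 0, 0.45], [[0, 0.026, -0.8], 0, 0.45]]}}

```text
time: 5.45
position: [0.5585, -0.0713, 0.3605]
tool_rot: [2.316, 2.114, 0.012]
ft_force: [1.0, 0.3, -0.6]
grip_width: 0.451
grip_force: 0.0
```

```bash
python3 go.py .43 -.0495 -5 .12 .428 -.0495 -5 .004
```

```text
t 5.45 d [ 0.0099 -0.1304  0.0573] turn -0.004 | hd -5.2 tip [ 0.5585 -0.0713  0.1785] z [ 0.009  0.001 -1.   ] w 39.2 q7 0.1
t 5.45 d [ 0.0095 -0.1335  0.1733] turn -0.004 | hd -5.2 tip [ 0.5585 -0.0713  0.1785] z [ 0.009  0.001 -1.   ] w 39.2 q7 0.1
```

Emit:
{"api": "jog_arm", "payload": {"rows": [[[0.08, -0.9, 0.4], 0, 0.45], [[0.14, -1.8, 0.8], 0, 0.45], [[0.19, -2.67, 1.2], 0, 0.45], [[0.19, -2.67, 2], 0, 0.45], [[0.19, -2.67, 2], 0, 0.45], [[0.19, -2.67, 2], 0, 0.45], [[0.19, -2.67, 2], 0, 0.45]]}}

```text
time: 6.15
position: [0.4263, -0.0492, 0.2565]
tool_rot: [2.319, 2.116, 0.0]
ft_force: [0.7, -0.1, -0.5]
grip_width: 0.446
grip_force: 0.0
```

```bash
python3 go.py .428 -.049 -5 .004
python3 - <<'E'
from h import *
im,d=ctrl.get_image("top"); np.savez("pics/t2.npz",im=im,d=d)
cv2.imwrite("pics/t2.png",cv2.resize(im[140:240,180:440,::-1],(780,300),interpolation=cv2.INTER_CUBIC))
C=cloud("top",d)
k=np.zeros(d.shape,np.uint8); k[145:185,285:340]=(C[145:185,285:340,2]>.066)
print(k.sum())
E
```

```text
t 6.15 d [0.0004 0.0015 0.0705] turn -0.004 | hd -5.2 tip [ 0.4263 -0.0492  0.0745] z [ 0.001 -0.001 -1.   ] w 38.8 q7 -0.06
1111
```

View pics/t2.png

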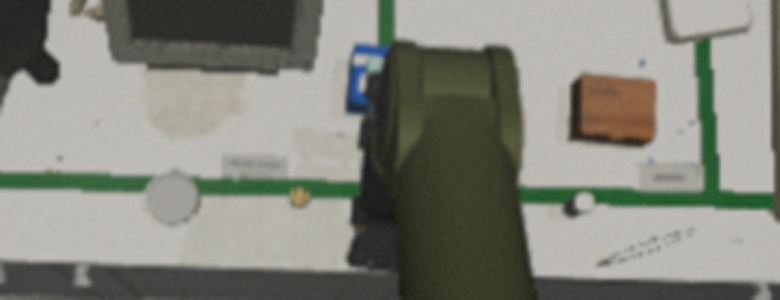

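The carton (crop 370,75) is mostly hidden behind the arm, with the end of the slides visible on it; the other items haven't moved. Next I grip the small weight.

In the tool's units: 0.0705 m is 1.41, 0.07 m is 1.4.

Emit:
{"api": "jog_arm", "payload": {"rows": [[[0.008, 0.03, 0.8], 0, 0.45], [[0.008, 0.03, 1.4], 0, 0.45], [[0.008, 0.03, 1.41], 0, 0.45], [[0.008, 0.03, 1.41], 0, 0], [[0.008, 0.03, 1.41], 0, 0], [[0.008, 0.03, 1.41], 0, 0], [[0.008, 0.03, 1.41], 0, 0], [[0.008, 0.03, 1.41], 0, 0]], "grip_force": 10}}

```text
time: 7.0
position: [0.4267, -0.0487, 0.1854]
tool_rot: [2.32, 2.118, 0.002]
ft_force: [-0.4, 0.5, 1.6]
grip_width: 0.178
grip_force: 10.0
```

```bash
python3 go.py .428 -.049 -5 .16 .608 -.3145 -85 .16
```

```text
t 7.0 d [-1.000e-04  1.500e-03 -1.566e-01] turn -0.004 | hd -5.2 tip [ 0.4267 -0.0487  0.0034] z [ 0.001  0.001 -1.   ] w 15.5 q7 0.06
t 7.0 d [-0.2481  0.2049 -0.1566] turn 1.393 | hd -5.2 tip [ 0.4267 -0.0487  0.0034] z [ 0.001  0.001 -1.   ] w 15.5 q7 0.06
```

In the tool's units: -0.157 m is -3.14, -0.2481 m is -4.962, 1.393 rad is 6.965.

Emit:
{"api": "jog_arm", "payload": {"rows": [[[0, 0, -1], 0, 0], [[0, 0, -2], 0, 0], [[0, 0, -3], 0, 0], [[-0.6, 0.5, -3.14], 0.75, 0], [[-1.2, 1, -3.14], 1.5, 0], [[-1.8, 1.5, -3.14], 2.25, 0], [[-2.4, 2, -3.14], 3, 0], [[-3, 2.5, -3.14], 3.75, 0], [[-3.6, 3, -3.14], 4.5, 0], [[-4.2, 3.5, -3.14], 5.25, 0], [[-4.8, 4, -3.14], 6, 0], [[-4.962, 4.098, -3.14], 6.75, 0], [[-4.962, 4.098, -3.14], 6.965, 0], [[-4.962, 4.098, -3.14], 6.965, 0], [[-4.962, 4.098, -3.14], 6.965, 0]]}}

```text
time: 8.5
position: [0.6079, -0.314, 0.3416]
tool_rot: [-3.138, -0.139, 0.0]
ft_force: [0.2, -0.4, -0.1]
grip_width: 0.174
grip_force: 10.0
```

```bash
python3 go.py .608 -.3145 -85 .004
```

```text
t 8.5 d [1.000e-04 6.000e-04 1.556e-01] turn 0.001 | hd -84.9 tip [ 0.6079 -0.314   0.1596] z [-0.     0.001 -1.   ] w 15.1 q7 -0.7
```

In the tool's units: 0.1558 m is 3.116, 0.15 m is 3.

Emit:
{"api": "jog_arm", "payload": {"rows": [[[0, 0, 1], 0, 0], [[0, 0, 2], 0, 0], [[0, 0, 2.7], 0, 0], [[0, 0, 3], 0, 0], [[0, 0, 3.116], 0, 0], [[0, 0, 3.116], 0, 0], [[0, 0, 3.116], 0, 0], [[0, 0, 3.116], 0, 0.4], [[0, 0, 3.116], 0, 0.4], [[0, 0, 3.116], 0, 0.4], [[0, 0, 2.4], 0, 0.4], [[0, 0, 1.6], 0, 0.4], [[0, 0, 0.6], 0, 0.4], [[0, 0, -0.4], 0, 0.4], [[0, 0, -0.4], 0, 0.8]]}}

```text
time: 10.0
position: [0.6087, -0.3166, 0.3704]
tool_rot: [3.132, 0.136, 0.018]
ft_force: [-1.2, -1.4, 0.4]
grip_width: 0.435
grip_force: 0.0
```

```bash
python3 go.py .4235 .1775 0 .13 .44 -.07 -5 .15
```

```text
t 10.0 d [-0.1424 -0.5086  0.0533] turn -1.484 | hd -85.0 tip [ 0.6087 -0.3166  0.1884] z [ 0.012 -0.006 -1.   ] w 37.8 q7 -0.71
t 10.0 d [-0.1472 -0.2605  0.035 ] turn -1.397 | hd -85.0 tip [ 0.6087 -0.3166  0.1884] z [ 0.012 -0.006 -1.   ] w 37.8 q7 -0.71
```

Emit:
{"api": "jog_arm", "payload": {"rows": [[[-0.6, -0.8, 0.7], -0.75, 0.9], [[-1, -1.6, 0.7], -1.5, 0.9], [[-1.6, -2.4, 0.7], -2.25, 0.9], [[-2, -3.2, 0.7], -3, 0.9], [[-2.4, -4, 0.7], -3.75, 0.9], [[-2.7, -4.7, 0.7], -4.5, 0.9], [[-2.944, -5.3, 0.7], -5.25, 0.9], [[-2.92, -6, 0.7], -6, 0.9], [[-2.9, -6.8, 0.7], -6.75, 0.9], [[-2.88, -7.6, 0.7], -7.42, 0.9], [[-2.86, -8.4, 1], -7.42, 0.9], [[-2.86, -9.2, 1.2], -7.42, 0.9], [[-2.848, -10, 1.6], -7.42, 0.9], [[-2.848, -10.172, 1.8], -7.42, 0.9], [[-2.848, -10.172, 1.8], -7.42, 0.9], [[-2.848, -10.172, 1.8], -7.42, 0.9]]}}

```text
time: 11.6
position: [0.4222, 0.1787, 0.2719]
tool_rot: [2.222, 2.22, -0.001]
ft_force: [0.4, 0.9, -0.0]
grip_width: 0.9
grip_force: 0.0
```

```bash
python3 go.py .4235 .1775 0 .0035
python3 - <<'E'
from h import *
im,d=ctrl.get_image("top"); np.savez("pics/t3.npz",im=im,d=d)
cv2.imwrite("pics/t3.png",cv2.resize(im[140:240,180:440,::-1],(780,300),interpolation=cv2.INTER_CUBIC))
C=cloud("top",d)
k=np.zeros(d.shape,np.uint8); k[145:185,285:340]=(C[145:185,285:340,2]>.0655)&(C[145:185,285:340,2]<.09)
v,u=np.nonzero(k); Q=onplane("top",np.c_[u,v],.066)[:,:2]*1000; print(len(u), Q.mean(0), cv2.minAreaRect(Q.astype(np.float32)))
hs=cv2.cvtColor(im,cv2.COLOR_RGB2HSV)
E
```

```text
t 11.6 d [-0.0011  0.0013  0.0864] turn -0.001 | hd -0.1 tip [0.4222 0.1787 0.0899] z [-0.    -0.001 -1.   ] w 78.3 q7 -0.44
160 [560.87062957 -64.6527964 ] ((567.2433471679688, -38.16468811035156), (138.15444946289062, 37.367034912109375), 75.42239379882812)
```

View pics/t3.png

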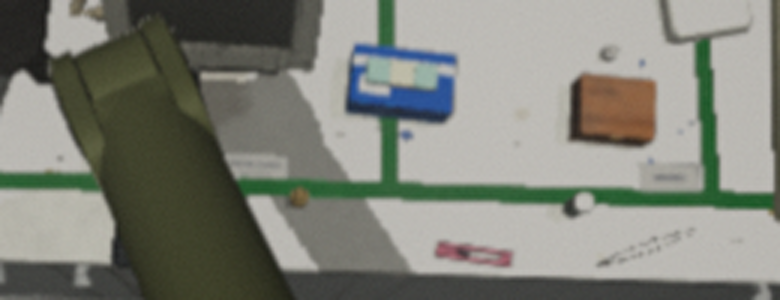

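The slides lie on the carton at crop (401,73) and the small weight stands behind the case at (608,52). I'll measure both while I grip the dish.

```bash
python3 - <<'E'
from h import *
z=np.load("pics/t3.npz"); im=z["im"].astype(int); C=cloud("top",z["d"])
m=(im[:,:,1]>im[:,:,2]-8)&(im[:,:,1]>100); k=np.zeros(m.shape,np.uint8); k[158:172,300:328]=m[158:172,300:328]
n,l,st,ce=cv2.connectedComponentsWithStats(k); i=1+np.argmax(st[1:,4]); v,u=np.nonzero(l==i)
Q=onplane("top",np.c_[u,v],.066)[:,:2]*1000; print(st[i],[np.round(a,1) for a in cv2.minAreaRect(Q.astype(np.float32))],"z",np.median(C[l==i][:,2]))
k=np.zeros(m.shape,np.uint8); k[152:163,375:392]=C[152:163,375:392,2]>.009; v,u=np.nonzero(k); print("small",len(u),C[k>0].mean(0),C[k>0][:,2].max(),onplane("top",np.c_[u,v],.015).mean(0))
k=np.zeros(m.shape,bool); k[145:185,285:340]=(C[145:185,285:340,2]>.045); v,u=np.nonzero(k); 
Q=onplane("top",np.c_[u,v],.055)[:,:2]*1000; print("carton",[np.round(a,1) for a in cv2.minAreaRect(Q.astype(np.float32))])
E
```

```text
[300 159  28  12 240] [array([555.5, -67.8]), array([37. , 87.5]), np.float64(0.4)] z 0.0665280339769358
small 17 [ 0.60441875 -0.31207796  0.01719989] 0.024994885518158472 [ 0.60512443 -0.31282479  0.015     ]
carton [array([571.7, -57.4]), array([107.9, 162.5]), np.float64(0.9)]
```

Emit:
{"api": "jog_arm", "payload": {"rows": [[[-0.022, 0.026, 0.8], 0, 0.9], [[-0.022, 0.026, 1.6], 0, 0.9], [[-0.022, 0.026, 1.728], 0, 0.9], [[-0.022, 0.026, 1.728], 0, 0.9], [[-0.022, 0.026, 1.728], 0, 0], [[-0.022, 0.026, 1.728], 0, 0], [[-0.022, 0.026, 1.728], 0, 0], [[-0.022, 0.026, 1.728], 0, 0], [[-0.022, 0.026, 1.728], 0, 0]], "grip_force": 12}}

```text
time: 12.55
position: [0.4237, 0.1792, 0.1864]
tool_rot: [-2.221, -2.222, -0.003]
ft_force: [-0.8, -0.3, 6.3]
grip_width: 0.618
grip_force: 12.0
```

```bash
python3 go.py .4235 .1775 0 .0035
```

```text
t 12.55 d [-0.0017 -0.0002  0.0009] turn 0.0 | hd 0.0 tip [0.4237 0.1792 0.0044] z [ 0.001  0.001 -1.   ] w 53.8 q7 -0.32
```

In the tool's units: -0.02 m is -0.4, -0.12 m is -2.4.

Emit:
{"api": "jog_arm", "payload": {"rows": [[[0, 0, -0.4], 0, 0], [[0, 0, -1.2], 0, 0], [[0, 0, -2], 0, 0], [[0, 0, -2.4], 0, 0], [[0, 0, -2.4], 0, 0], [[0, 0, -2.4], 0, 0]]}}

```text
time: 13.15
position: [0.423, 0.1788, 0.3053]
tool_rot: [-2.221, -2.221, -0.001]
ft_force: [-0.0, -0.6, -1.0]
grip_width: 0.622
grip_force: 12.0
```

```bash
python3 go.py .435 -.1 -5.2 .1245 .5448 -.1895 -5.2 .1245
```

```text
t 13.15 d [-0.2788  0.0119 -0.0014] turn 0.091 | hd 0.0 tip [0.423  0.1788 0.1233] z [-0.     0.001 -1.   ] w 54.1 q7 -0.47
t 13.15 d [-0.3684  0.1217 -0.0015] turn 0.091 | hd 0.0 tip [0.423  0.1788 0.1233] z [-0.     0.001 -1.   ] w 54.1 q7 -0.47
```

Emit:
{"api": "jog_arm", "payload": {"rows": [[[-0.8, 0, 0], 0.455, 0], [[-1.6, 0, 0], 0.455, 0], [[-2.4, 0, 0], 0.455, 0], [[-3.2, 0.2, 0], 0.455, 0], [[-4, 0.2, 0], 0.455, 0], [[-4.8, 0.2, 0], 0.455, 0], [[-5.576, 0.24, 0], 0.455, 0], [[-6.2, 0.9, 0], 0.455, 0], [[-6.8, 1.7, 0], 0.455, 0], [[-7.3, 2.3, 0], 0.455, 0], [[-7.36, 2.434, 0], 0.455, 0], [[-7.36, 2.434, 0], 0.455, 0], [[-7.36, 2.434, 0], 0.455, 0]]}}

```text
time: 14.45
position: [0.5439, -0.1889, 0.3042]
tool_rot: [-2.319, -2.116, 0.003]
ft_force: [-0.3, 0.6, 0.0]
grip_width: 0.621
grip_force: 12.0
```

```bash
python3 go.py .5448 -.1885 -5.2 .0045
python3 - <<'E'
from h import *
im,d=ctrl.get_image("scene")
cv2.imwrite("pics/s4.png",cv2.resize(im[90:210,200:360,::-1],(800,600),interpolation=cv2.INTER_CUBIC))
E
```

```text
t 14.45 d [0.0004 0.0012 0.1177] turn -0.001 | hd -5.3 tip [ 0.5439 -0.1889  0.1222] z [-0.003  0.001 -1.   ] w 54.0 q7 0.52
```

View pics/s4.png

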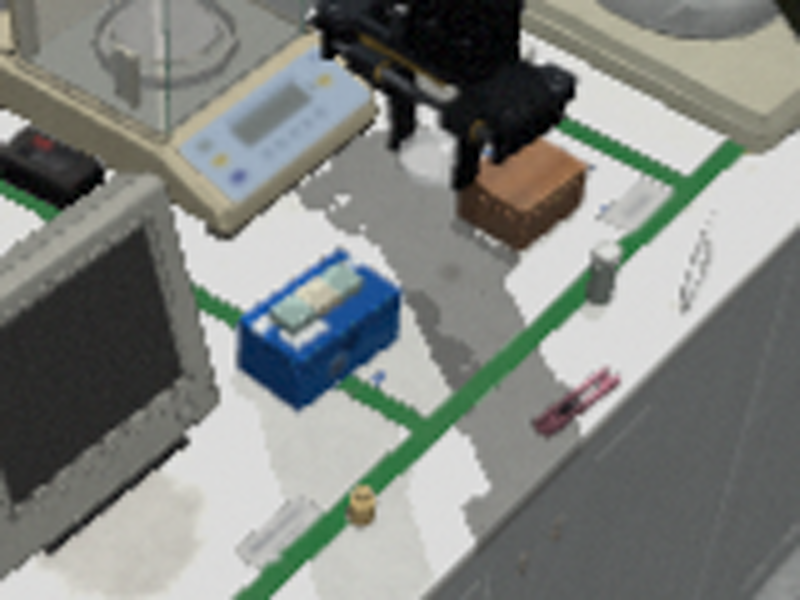

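The dish is held level at crop (430,165), and the slides sit centred on the carton at (315,297). Now I lower and release it.

In the tool's units: 0.1182 m is 2.364, 0.115 m is 2.3.

Emit:
{"api": "jog_arm", "payload": {"rows": [[[0, 0.024, 1], 0, 0], [[0, 0.024, 1.8], 0, 0], [[0, 0.024, 2.16], 0, 0], [[0, 0.024, 2.3], 0, 0], [[0, 0.024, 2.364], 0, 0], [[0, 0.024, 2.364], 0, 0], [[0, 0.024, 2.364], 0, 0], [[0, 0.024, 2.364], 0, 0.75], [[0, 0.024, 2.364], 0, 0.75], [[0, 0.024, 2.364], 0, 0.75], [[0, 0.024, 1.6], 0, 0.75], [[0, 0.024, 0.8], 0, 0.75], [[0, 0.024, -0.2], 0, 0.75], [[0, 0.024, -0.6], 0, 0.6], [[0, 0.024, -0.6], 0, 0.45]]}}

```text
time: 16.0
position: [0.5471, -0.1903, 0.3391]
tool_rot: [2.317, 2.115, 0.007]
ft_force: [0.4, 0.9, 0.1]
grip_width: 0.646
grip_force: 0.0
```

```bash
python3 go.py .435 -.02 -5 .15 .428 .037 -5 .1
```

```text
t 16.0 d [ 0.1594 -0.1271  0.0062] turn -0.004 | hd -5.2 tip [ 0.5471 -0.1903  0.1571] z [ 0.007 -0.001 -1.   ] w 56.2 q7 0.49
t 16.0 d [ 0.2155 -0.1396  0.0562] turn -0.004 | hd -5.2 tip [ 0.5471 -0.1903  0.1571] z [ 0.007 -0.001 -1.   ] w 56.2 q7 0.49
```

Emit:
{"api": "jog_arm", "payload": {"rows": [[[0.6, -0.6, 0], 0, 0.45], [[1.2, -1.2, 0], 0, 0.45], [[2, -1.8, 0], 0, 0.45], [[2.8, -2.4, 0], 0, 0.45], [[3.6, -2.6, 0.4], 0, 0.45], [[4.31, -2.792, 1.2], 0, 0.45], [[4.31, -2.792, 2], 0, 0.45], [[4.31, -2.792, 2], 0, 0.45], [[4.31, -2.792, 2], 0, 0.45]]}}

```text
time: 16.9
position: [0.4263, 0.0374, 0.2352]
tool_rot: [2.32, 2.117, -0.006]
ft_force: [0.6, 0.3, 0.8]
grip_width: 0.449
grip_force: 0.0
```

```bash
python3 go.py .4278 .037 -5 .005
python3 - <<'E'
from h import *
im,d=ctrl.get_image("top"); C=cloud("top",d); np.savez("pics/t5.npz",im=im,d=d)
cv2.imwrite("pics/t5.png",cv2.resize(im[140:240,180:440,::-1],(780,300),interpolation=cv2.INTER_CUBIC))
E
```

```text
t 16.9 d [-0.0001  0.0016  0.0482] turn -0.005 | hd -5.3 tip [0.4263 0.0374 0.0532] z [-0.002 -0.003 -1.   ] w 39.1 q7 -0.25
```

View pics/t5.png

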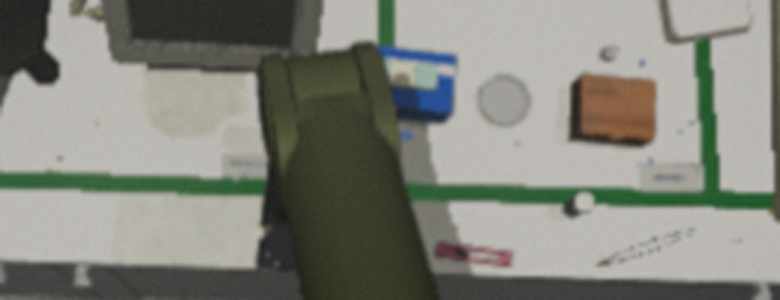

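The dish lies flat at crop (504,100), between the carton and the case. I'll measure it and grip the brass weight.

```bash
python3 - <<'E'
from h import *
z=np.load("pics/t5.npz"); C=cloud("top",z["d"]); 
k=np.zeros(z["d"].shape,np.uint8); k[160:188,335:362]=C[160:188,335:362,2]>.008
n,l,st,ce=cv2.connectedComponentsWithStats(k); i=1+np.argmax(st[1:,4]); v,u=np.nonzero(l==i)
Q=onplane("top",np.c_[u,v],.012)[:,:2]*1000; print(st[i],Q.mean(0),cv2.minEnclosingCircle(Q.astype(np.float32)),"cloud",C[l==i].mean(0))
E
```

```text
[340 165  17  17 216] [ 547.05019171 -191.71564062] ((547.013671875, -191.18759155273438), 28.920289993286133) cloud [ 0.54474708 -0.18957868  0.0209957 ]
```

Emit:
{"api": "jog_arm", "payload": {"rows": [[[0, 0.032, 0.6], 0, 0.45], [[0, 0.032, 0.964], 0, 0.45], [[0, 0.032, 0.964], 0, 0.45], [[0, 0.032, 0.964], 0, 0], [[0, 0.032, 0.964], 0, 0], [[0, 0.032, 0.964], 0, 0], [[0, 0.032, 0.964], 0, 0], [[0, 0, -0.2], 0, 0], [[0, 0, -1], 0, 0], [[0, 0, -1.6], 0, 0], [[0, 0, -1.6], 0, 0], [[0, 0, -1.6], 0, 0]], "grip_force": 12}}

```text
time: 18.15
position: [0.4267, 0.038, 0.3158]
tool_rot: [-2.319, -2.118, -0.004]
ft_force: [-0.4, -0.3, -1.0]
grip_width: 0.215
grip_force: 12.0
```

```bash
python3 go.py .435 -.08 -5.2 .125 .5448 -.1895 -5.2 .125
```

```text
t 18.15 d [-0.1168  0.019   0.0085] turn -0.0 | hd -5.2 tip [0.4267 0.038  0.1338] z [ 0.001  0.002 -1.   ] w 18.7 q7 -0.44
t 18.15 d [-0.2159  0.1382  0.0084] turn -0.0 | hd -5.2 tip [0.4267 0.038  0.1338] z [ 0.001  0.002 -1.   ] w 18.7 q7 -0.44
```

Emit:
{"api": "jog_arm", "payload": {"rows": [[[-0.8, 0.12, 0], 0, 0], [[-1.6, 0.24, 0], 0, 0], [[-2.34, 0.4, 0], 0, 0], [[-2.8, 1, 0], 0, 0], [[-3.4, 1.6, 0], 0, 0], [[-4, 2.3, 0], 0, 0], [[-4.32, 2.78, 0], 0, 0], [[-4.32, 2.78, 0], 0, 0], [[-4.32, 2.78, 0], 0, 0], [[-4.32, 2.78, 0], 0, 0]]}}

```text
time: 19.15
position: [0.5447, -0.189, 0.3143]
tool_rot: [-2.319, -2.117, 0.002]
ft_force: [0.7, 0.8, -0.0]
grip_width: 0.218
grip_force: 12.0
```

```bash
python3 go.py .5455 -.1906 -5.2 .0175
```

```text
t 19.15 d [-0.0016  0.0012  0.1148] turn -0.0 | hd -5.2 tip [ 0.5447 -0.189   0.1323] z [-0.002  0.001 -1.   ] w 19.0 q7 0.52
```

The manual's scale: shifts go in units of 50 mm and turns go in units of 0.2 rad. Converting my numbers, 0.115 m is 2.3, 0.112 m is 2.24.

Emit:
{"api": "jog_arm", "payload": {"rows": [[[-0.032, 0.024, 1], 0, 0], [[-0.032, 0.024, 1.8], 0, 0], [[-0.032, 0.024, 2.14], 0, 0], [[-0.032, 0.024, 2.24], 0, 0], [[-0.032, 0.024, 2.3], 0, 0], [[-0.032, 0.024, 2.3], 0, 0], [[-0.032, 0.024, 2.3], 0, 0]]}}

```text
time: 19.85
position: [0.5473, -0.1916, 0.2022]
tool_rot: [2.318, 2.117, 0.003]
ft_force: [0.7, 0.2, -0.6]
grip_width: 0.22
grip_force: 12.0
```

```bash
python3 go.py .5455 -.1906 -5.2 .0167
```

```text
t 19.85 d [ 0.0008 -0.0019  0.0035] turn 0.0 | hd -5.2 tip [ 0.5473 -0.1916  0.0202] z [ 0.003 -0.    -1.   ] w 19.1 q7 0.63
```

In the tool's units: 0.003 m is 0.06, 0.002 m is 0.04.

Emit:
{"api": "jog_arm", "payload": {"rows": [[[0.016, -0.03, 0.02], 0, 0], [[0.016, -0.03, 0.04], 0, 0], [[0.016, -0.03, 0.06], 0, 0], [[0.016, -0.03, 0.06], 0, 0]]}}

```text
time: 20.25
position: [0.5456, -0.1911, 0.1999]
tool_rot: [2.32, 2.118, 0.003]
ft_force: [-3.9, 2.1, 15.3]
grip_width: 0.215
grip_force: 12.1
```

```bash
python3 go.py .5455 -.1906 -5.2 .0167
```

```text
t 20.25 d [ 0.0005 -0.0002  0.0012] turn -0.0 | hd -5.2 tip [ 0.5456 -0.1911  0.0179] z [ 0.002  0.001 -1.   ] w 18.7 q7 0.63
```

Contact is made (15 N up). I ease up slightly, release and retreat.

Emit:
{"api": "jog_arm", "payload": {"rows": [[[0, 0, -0.02], 0, 0], [[0, 0, -0.02], 0, 0], [[0, 0, -0.02], 0, 0.4], [[0, 0, -0.02], 0, 0.4], [[0, 0, -0.02], 0, 0.4], [[0, 0, -0.8], 0, 0.4], [[0, 0, -1.6], 0, 0.4], [[0, 0, -2.6], 0, 0.4], [[0, 0, -3], 0, 0.5], [[0, 0, -3], 0, 0.5]]}}

```text
time: 21.25
position: [0.546, -0.1914, 0.3507]
tool_rot: [2.317, 2.115, 0.006]
ft_force: [1.0, 0.7, -0.8]
grip_width: 0.473
grip_force: 0.0
```

```bash
python3 go.py .426 -.2645 -5.2 .15 .426 -.2645 -5.2 .015
```

```text
t 21.25 d [-0.0837 -0.113   0.0181] turn -0.0 | hd -5.2 tip [ 0.546  -0.1914  0.1687] z [ 0.006 -0.001 -1.   ] w 41.1 q7 0.5
t 21.25 d [-0.0837 -0.1138  0.1531] turn -0.0 | hd -5.2 tip [ 0.546  -0.1914  0.1687] z [ 0.006 -0.001 -1.   ] w 41.1 q7 0.5
```

Emit:
{"api": "jog_arm", "payload": {"rows": [[[-0.5, -0.7, 0], 0, 0.5], [[-1, -1.4, 0], 0, 0.5], [[-1.5, -2.1, 0], 0, 0.5], [[-1.674, -2.276, 0.6], 0, 0.5], [[-1.674, -2.276, 1.2], 0, 0.5], [[-1.674, -2.276, 1.2], 0, 0.5], [[-1.674, -2.276, 1.2], 0, 0.5]]}}

```text
time: 21.95
position: [0.4239, -0.2633, 0.287]
tool_rot: [-2.32, -2.117, 0.004]
ft_force: [0.4, -0.3, 0.1]
grip_width: 0.497
grip_force: 0.0
```

```bash
python3 go.py .426 -.2645 -5.2 .015
python3 - <<'E'
from h import *
im,d=ctrl.get_image("scene")
cv2.imwrite("pics/s6.png",cv2.resize(im[90:210,220:380,::-1],(800,600),interpolation=cv2.INTER_CUBIC))
E
```

```text
t 21.95 d [-0.0009  0.0024  0.09  ] turn -0.001 | hd -5.2 tip [ 0.4239 -0.2633  0.105 ] z [-0.003 -0.001 -1.   ] w 43.3 q7 0.59
```

View pics/s6.png

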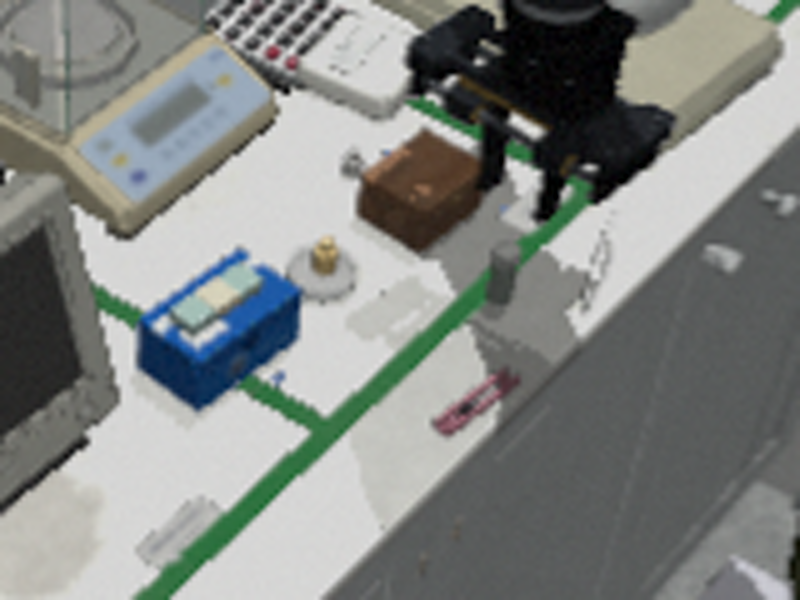

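The brass weight stands on the lid at crop (323,255), the steel weight behind the case at (352,163), and the vial waits at (503,275).

In the tool's units: 0.09 m is 1.8, 0.08 m is 1.6.

Emit:
{"api": "jog_arm", "payload": {"rows": [[[-0.018, 0.048, 0.8], 0, 0.5], [[-0.018, 0.048, 1.6], 0, 0.5], [[-0.018, 0.048, 1.8], 0, 0.5], [[-0.018, 0.048, 1.8], 0, 0.5], [[-0.018, 0.048, 1.8], 0, 0], [[-0.018, 0.048, 1.8], 0, 0], [[-0.018, 0.048, 1.8], 0, 0], [[-0.018, 0.048, 1.8], 0, 0]], "grip_force": 12}}

```text
time: 22.8
position: [0.427, -0.2647, 0.1984]
tool_rot: [2.319, 2.118, 0.002]
ft_force: [0.0, 0.7, 2.0]
grip_width: 0.23
grip_force: 12.0
```

```bash
python3 go.py .426 -.2645 -5.2 .165 .6167 -.1972 -85.2 .165
```

```text
t 22.8 d [ 1.000e-04 -7.000e-04 -1.486e-01] turn 0.0 | hd -5.2 tip [ 0.427  -0.2647  0.0164] z [ 0.002  0.    -1.   ] w 20.0 q7 0.76
t 22.8 d [ 0.0844  0.1832 -0.1482] turn 1.396 | hd -5.2 tip [ 0.427  -0.2647  0.0164] z [ 0.002  0.    -1.   ] w 20.0 q7 0.76
```

In the tool's units: 0.183 m is 3.66, 0.18 m is 3.6, 0.15 rad is 0.75.

Emit:
{"api": "jog_arm", "payload": {"rows": [[[0, 0, -0.6], 0, 0], [[0, 0, -1.6], 0, 0], [[0, 0, -2.4], 0, 0], [[0, 0, -2.96], 0, 0], [[0.2, 0.4, -2.96], 0.75, 0], [[0.4, 0.8, -2.96], 1.5, 0], [[0.6, 1.2, -2.96], 2.25, 0], [[0.8, 1.6, -2.96], 3, 0], [[1, 2, -2.96], 3.75, 0], [[1.2, 2.4, -2.96], 4.5, 0], [[1.4, 2.8, -2.96], 5.25, 0], [[1.56, 3.2, -2.96], 6, 0], [[1.688, 3.6, -2.96], 6.75, 0], [[1.688, 3.66, -2.96], 6.98, 0], [[1.688, 3.66, -2.96], 6.98, 0], [[1.688, 3.66, -2.96], 6.98, 0]]}}

```text
time: 24.4
position: [0.616, -0.1975, 0.3456]
tool_rot: [3.139, 0.133, -0.0]
ft_force: [0.2, 0.5, 0.4]
grip_width: 0.236
grip_force: 12.0
```

```bash
python3 go.py .6167 -.1972 -85.2 .0165
```

```text
t 24.4 d [ 0.0008 -0.0002  0.1471] turn 0.001 | hd -85.2 tip [ 0.616  -0.1975  0.1636] z [-0. -0. -1.] w 20.6 q7 -0.79
```

In the tool's units: 0.146 m is 2.92, 0.144 m is 2.88.

Emit:
{"api": "jog_arm", "payload": {"rows": [[[0.016, 0, 1], 0, 0], [[0.016, 0, 2], 0, 0], [[0.016, 0, 2.6], 0, 0], [[0.016, 0, 2.8], 0, 0], [[0.016, 0, 2.88], 0, 0], [[0.016, 0, 2.92], 0, 0], [[0.016, 0, 2.92], 0, 0], [[0.016, 0, 2.92], 0, 0]]}}

```text
time: 25.2
position: [0.6177, -0.1975, 0.2011]
tool_rot: [3.138, 0.132, 0.004]
ft_force: [-0.0, 0.1, -0.4]
grip_width: 0.236
grip_force: 12.0
```

```bash
python3 go.py .6167 -.1972 -85.2 .0165
```

```text
t 25.2 d [-0.001  -0.0004  0.0026] turn 0.0 | hd -85.2 tip [ 0.6177 -0.1975  0.0191] z [ 0.003 -0.    -1.   ] w 20.6 q7 -0.71
```

Emit:
{"api": "jog_arm", "payload": {"rows": [[[0, 0, 0.02], 0, 0], [[0, 0, 0.04], 0, 0], [[0, 0, 0.052], 0, 0], [[0, 0, 0.052], 0, 0], [[0, 0, 0.044], 0, 0.4], [[0, 0, 0.044], 0, 0.4], [[0, 0, 0.044], 0, 0.4], [[0, 0, -0.6], 0, 0.4], [[0, 0, -1.6], 0, 0.4], [[0, 0, -2.6], 0, 0.4], [[0, 0, -3], 0, 0.4], [[0, 0, -3], 0, 0.4]]}}

```text
time: 26.4
position: [0.6178, -0.1981, 0.3531]
tool_rot: [3.137, 0.131, 0.009]
ft_force: [0.8, 0.9, -1.1]
grip_width: 0.396
grip_force: 0.0
```

```bash
python3 go.py .44 .15 -5 .2
```

```text
t 26.4 d [-0.1479 -0.3617 -0.0304] turn -1.4 | hd -85.2 tip [ 0.6178 -0.1981  0.1711] z [ 0.006 -0.001 -1.   ] w 34.5 q7 -0.81
```

In the tool's units: -0.15 m is -3, -0.148 m is -2.96, -1.4 rad is -7.

Emit:
{"api": "jog_arm", "payload": {"rows": [[[-0.8, 0, -0.6], 0, 0.4], [[-1.6, 0, -0.6], 0, 0.4], [[-2.4, -0.4, -0.6], 0, 0.4], [[-3, -1, -0.6], -0.5, 0.4], [[-3.2, -2, -0.6], -1.25, 0.4], [[-3.2, -2.8, -0.6], -2, 0.4], [[-3.2, -3.6, -0.6], -2.75, 0.4], [[-3.2, -4.4, -0.6], -3.5, 0.4], [[-3.2, -5.2, -0.6], -4.25, 0.4], [[-3.1, -6, -0.6], -5, 0.4], [[-3, -6.8, -0.6], -5.5, 0.4], [[-2.96, -7.234, -0.6], -6, 0.4], [[-2.96, -7.234, -0.6], -7, 0.4], [[-2.96, -7.234, -0.6], -7, 0.4], [[-2.96, -7.234, -0.6], -7, 0.4]]}}

```text
time: 27.9
position: [0.4387, 0.1515, 0.3781]
tool_rot: [2.314, 2.124, -0.004]
ft_force: [-0.0, 0.1, -0.1]
grip_width: 0.403
grip_force: 0.0
```

```bash
python3 - <<'E'
from h import *
im,d=ctrl.get_image("top"); C=cloud("top",d); Z=C[:,:,2]
cv2.imwrite("pics/t7.png",cv2.resize(im[140:240,180:440,::-1],(780,300),interpolation=cv2.INTER_CUBIC))
im2,d2=ctrl.get_image("scene")
cv2.imwrite("pics/s7.png",cv2.resize(im2[90:210,200:360,::-1],(800,600),interpolation=cv2.INTER_CUBIC))
def comp(x,y,r,z0,z1,zt):
    k=((np.hypot(C[:,:,0]-x,C[:,:,1]-y)<r)&(Z>z0)&(Z<z1)).astype(np.uint8); v,u=np.nonzero(k)
    Q=onplane("top",np.c_[u,v],zt)[:,:2]*1000; return len(u),(C[k>0].mean(0)*1000).round(1),Q.mean(0).round(1),[np.round(a,1) for a in cv2.minAreaRect(Q.astype(np.float32))]
print("vial",comp(.617,-.197,.03,.035,.08,.05)); print("small",comp(.607,-.313,.02,.009,.05,.015))
print("dish",comp(.546,-.19,.045,.008,.026,.012)); print("brass",comp(.546,-.19,.025,.033,.08,.038))
print("carton",comp(.5555,-.0705,.075,.048,.09,.058)); print("slides",comp(.5555,-.0705,.075,.0675,.09,.066))
print("cutter",comp(.372,-.155,.05,.006,.03,.009)); print("case",comp(.534,-.3085,.06,.035,.07,.046))
E
```

```text
vial (44, array([ 611. , -192.4,   49.6]), array([ 610.9, -192.4]), [array([ 610.5, -191.9]), array([21.3, 24.8]), np.float64(44.3)])
small (17, array([ 604.4, -312.1,   17.2]), array([ 605.1, -312.8]), [array([ 604.9, -313.9]), array([11.9, 15.7]), np.float64(45.5)])
dish (187, array([ 545.9, -190.7,   15.6]), array([ 546.9, -191.6]), [array([ 546.3, -192. ]), array([52.1, 55.1]), np.float64(46.2)])
brass (16, array([ 544.1, -189. ,   38.6]), array([ 544.3, -189.2]), [array([ 544.3, -187.6]), array([10.2, 17. ]), np.float64(1.9)])
carton (686, array([554.2, -69.2,  59.3]), array([554.6, -69.4]), [array([555.2, -70.4]), array([113.5,  68.6]), np.float64(85.3)])
slides (91, array([559.4, -68.4,  69.6]), array([560.4, -68.9]), [array([559.4, -67.9]), array([75.3, 25.9]), np.float64(85.0)])
cutter (95, array([ 374.3, -155.7,    9.5]), array([ 374.4, -155.8]), [array([ 383.3, -157.1]), array([54.1, 82.3]), np.float64(7.9)])
case (508, array([ 533.7, -307.9,   45.5]), array([ 533.6, -307.8]), [array([ 533. , -307.1]), array([86.9, 69. ]), np.float64(86.2)])
```

View pics/t7.png

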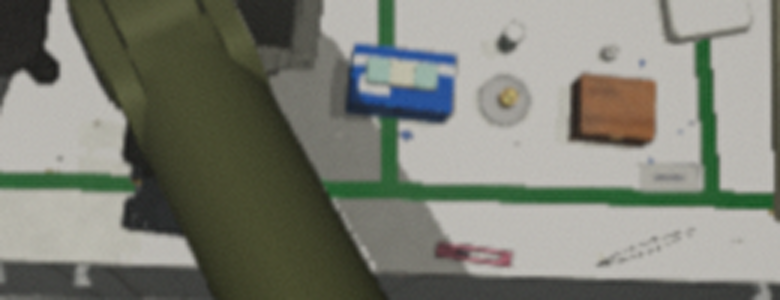

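View pics/s7.png

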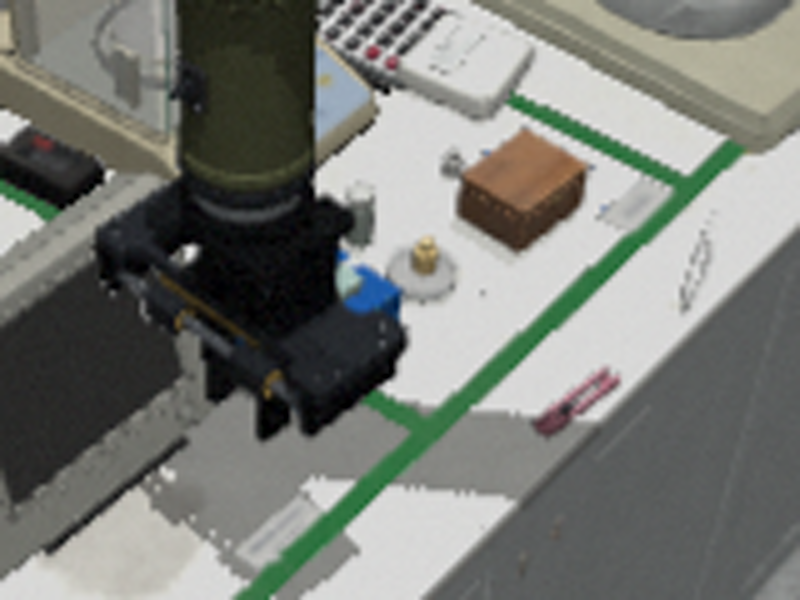

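The layout looks right in both views: vial (510,37), dish with brass weight (505,98), steel weight (608,52). I'll check once more that the vial is upright before handing in.

```bash
python3 - <<'E'
from h import *
for n in("top","scene"):
    im,d=ctrl.get_image(n); C=cloud(n,d); near=(np.hypot(C[:,:,0]-.615,C[:,:,1]+.196)<.03)&(d>0)
    for a,b in((.012,.025),(.025,.04),(.04,.05),(.05,.075)):
        k=near&(C[:,:,2]>a)&(C[:,:,2]<b)
        if k.any(): print(n,a,k.sum(),(C[k].mean(0)*1000).round(1))
s=ctrl.get_state(); print(s["time"],abs(s["qd"]).max())
E
```

```text
top 0.012 9 [ 606.  -190.1   20. ]
top 0.025 11 [ 606.4 -190.3   32.4]
top 0.04 18 [ 609.3 -190.8   47.9]
top 0.05 22 [ 613.1 -194.5   52.7]
scene 0.012 8 [ 609.6 -192.7   19.3]
scene 0.025 11 [ 609.2 -191.5   32.4]
scene 0.04 12 [ 610.2 -191.8   45.2]
scene 0.05 15 [ 615.8 -193.3   53.4]
28.1 0.005235479760882716
```

The vial's side stays at the same place from 20 to 45 mm up, so it stands vertical, with its axis near (0.616,-0.195). Handing in.

```bash
python3 -c "
from bench import ctrl
print(ctrl.close_job())"
```

```text
the job is handed in; nothing more can be done
None
```

I handed the job in at about 28 s on the robot's clock: all five items are placed and measured within tolerance in the final camera views, and I saw no sign of the puck, tweezers or cutter being moved, though I did not re-measure the puck or tweezers.

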